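Pin the desiccator carriage to its bench anchor

ROBOT

A 6-joint arm with a two-finger parallel gripper is mounted at the origin on the work surface. World frame = base frame: x ahead of the robot, y to its left, z up, the work surface at z = 0. Lengths are in mm, angles in rad, forces in N, time in s.
With the tool pointing down it reaches from about 275 to 1000 mm from the base axis. Payload 8.4 kg.
Tool frame: the origin (TCP) lies on the centre line of the jaws, within the pads' length; the fingertips stand 14 mm ahead of it and the grasp point (between the pads) lies 5 mm behind it; z points along the fingers, y is the line along which they close (so a half turn about z gives the same grasp; the last joint's range is limited). The gripper opens to 85 mm and grips with 20 to 120 N. Pads are 22 mm wide; open, the fingers measure 114 mm over their backs; the gripper's body (76 mm by 85 mm) begins 54 mm behind the grasp point. The pads swing forward as they close: fully open they stand 13 mm farther back than shut.
Start: joints at [1.309, 0.353, 1.633, -0, 1.155, -0.002], TCP at [160.553, 604.029, 216.981] pointing down, gripper open.
Joint ranges: [-2.63, 2.63], [-0.92, 2.1], [0.06, 2.66], [-1.3, 4.44], [0, 2.69], [-3.02, 3.02]. Speed limits (rad/s): [2.22, 2.22, 2.79, 3.14, 3.14, 3.14].

INTERFACE

Orientations are given as [roll, pitch, yaw] about the fixed x, y, z axes, in that order (R = Rz(yaw) Ry(pitch) Rx(roll)).
In Python, from rig import r gives the robot as it stands.
- The arm moves only by the tool step_arm, never from a script. Its argument "plan" is text: rows parted by semicolons, each of 7 numbers parted by spaces: the turn, a rotation vector about the world's x, y, z in degrees, then the shift along the world's x, y, z in mm, then the closure in counts, from 0 (fully open) to 255 (shut). In form: rx ry rz x y z hand; .... A call has 1 to 8 rows; each row is the pose to reach, as a shift and turn from the pose commanded when the call began; what a row does not reach only later rows make up. A row lasts 1/10 s, in which the tool goes at most 50 mm and 8.59 degrees, less where a joint would pass 70% of its speed; a pose out of reach is approached as far as the arm can. A call with a gripper value outside its range is refused whole. The fingers move at their own pace and stop on an object; "force" is the grip in N (left out, the last holds). Time passes only in rows, so rows that repeat a pose let the fingers close. It gives the time, the measured TCP pose, the force, the opening and the grip force at its end, in the units of the state.
- r.sense(): the state, without advancing time (a new reading comes with each control period).
- r.grab_frame(name): name is "side" or "top" or "wrist"; returns (picture, depth): 384x512x3 uint8, red, green, blue; 384x512 float32, mm along the optical axis (not along the pixel's ray), 0 where there is no reading.
- r.get_calibration(name): a dict with "K" (3x3 intrinsics, pixels), "world_from_camera" (4x4, takes a point from camera to world coordinates). Camera axes: x right, y down, z forward; pixel columns grow to the right and rows downward; lengths in mm; the calibration is good to about 2 mm. A picture is of the moment at which its call begins: read the wrist's pose just before it. get_calibration takes no time and is no camera call; for the wrist camera it gives the pose at the moment of the call.
- r.sign_off(): hands the job in; it is judged then, once.
The state is a dict: "clock": time; "qpos": joint angles; "qvel": joint speeds; "joint_efforts": joint torques, N m; "eef_pos": TCP position; "tcp_rot": TCP orientation; "contact_force": force on the tool from outside, world axes, zero at the start; "wrist_torque": the same for the moment, N m; "opening": opening from 0.0 (shut) to 1.0 (fully open); "grasp_force": force on a finger pad.
Only numpy, scipy, OpenCV 4.12 (cv2) and the standard library are available. Lean on these libraries where they do the work, as an engineer would, in place of code of your own. Each camera call takes 0.05 s, during which the arm holds its last target. There are 200 camera calls.

TASK

The flat drawbar of the desiccator carriage has been pushed through the bench anchor and its free end sticks out towards the robot. Take the linchpin with the swing ring out of the rack, set it fully down into the hole in the drawbar with its open ring on the free-end side, then swing the ring down over the drawbar's free end until it snaps shut and hangs around the bar, and let go.

Things in the scene. Friction and masses are not known exactly. Their poses are not given: they have to be found in the camera images.
- linchpin: Steel linchpin upright in a grey rack (top 70 mm high); beside it two pins without rings. Origin: underside of its 36 mm collar, z up. Shank 12 mm across, 60 mm long, last 14 mm tapered to 6. Square head 16 mm, z 6 to 62 mm: grip its y faces at z 46 (ring's ears reach z 16). Ring hinged at z 12 mm about pin y; open it sticks out to pin -x. 0.25 kg.
- ring (a joint): Ring's swing, rad. 0 = open stop (the start): out to the pin's -x side, 25 degrees above level. 2.0 = shut: hangs straight down in the pin's y-z plane, around the bar and below the pin's tip. Sprung over centre: below about 0.4 it swings back open, beyond about 0.7 (15 degrees under level) it snaps shut by itself. Under 1 N down on the tab moves it.
- ring_tab (a point): Centre of the flat thumb tab (36 mm wide, 26 long, 6 thick) at the ring's far end, 99 mm from the hinge. Ring: D of 8 mm bar, 76 mm clear across. Open, the tab is about 90 mm to pin -x of the pin's axis, 41 mm above the hinge; pushed straight down 94 mm from the pin's axis, to 35 mm below the hinge, it passes centre and snaps shut.
- shaft_hole (a point): Mouth centre of the upright through hole in the drawbar's top, 125 mm above the bench; z up. -x points to the bar's free end (22 mm off, robot side), +x to the dark anchor plate (24 mm off, 132 mm high). Bar 46 mm wide, 30 thick; hole 16 mm, flared to 28. Pin fully down: collar on the bar, pin origin here, pin x along this x within 20 degrees.

How it is judged:
By the outcome, as a careful person would: the job done as asked, in the order asked, and still so for the second after the job is handed in, with the robot touching nothing.
It also fails if it takes over 50 s, if anything falls off the work surface, if the arm or the gripper's body presses on something with over 40 N, if the wrist force passes 120 N, or if a joint passes its speed limit or range.

## Working session

There is one attempt and no reset: what is moved stays moved. The work goes in short steps, Python scripts to look and compute and a tool call to move; the robot and the scene stay as the last step left them, time stands still between calls to the robot, and variables do not carry over. Pictures are saved under pics/ and viewed, at most 10 in all, crops included, and the job is handed in when it is done.

Besides the shell and the picture viewer there is one more tool, called after "Call:" as name(argument=value, ...), one argument or row to a line, values as JSON. step_arm: Moves the arm, as the interface text tells. Its arguments: {"type":"object","properties":{"plan":{"type":"string"},"force":{"type":"number"}},"required":["plan"]}

```bash
mkdir -p pics
cat > h.py <<'E'
import numpy as np, cv2
from rig import r
def grab(n):
    c=r.get_calibration(n); p,d=r.grab_frame(n)
    return p,d,np.array(c["K"]),np.array(c["world_from_camera"])
def cloud(d,K,T):
    v,u=np.mgrid[:d.shape[0],:d.shape[1]]
    P=np.stack([(u-K[0,2])*d/K[0,0],(v-K[1,2])*d/K[1,1],d],-1)
    W=P@T[:3,:3].T+T[:3,3]; W[d<=0]=np.nan
    return W
E
python3 - <<'E'
from h import *
for n in("side","top"):
    p,d,K,T=grab(n); cv2.imwrite(f"pics/{n}0.png",p[...,::-1]); np.savez(f"{n}0.npz",p=p,d=d,K=K,T=T)
    print(n,K[0,0],T.round(2).tolist(),(d>0).mean())
s=r.sense();print(s)
E
```

```text
side 448.5833862696164 [[0.99, -0.09, 0.08, 418.81], [-0.12, -0.65, 0.75, -908.62], [-0.02, -0.76, -0.65, 847.35], [0.0, 0.0, 0.0, 1.0]] 0.9962158203125
top 471.4086037066414 [[0.01, -0.98, 0.19, 289.3], [-1.0, -0.01, -0.01, -44.35], [0.02, -0.19, -0.98, 1058.87], [0.0, 0.0, 0.0, 1.0]] 0.99609375
{'clock': 0.1, 'qpos': array([ 1.30862720e+00,  3.53613305e-01,  1.63406937e+00,  3.02120999e-05,
        1.15517830e+00, -2.39793108e-03]), 'qvel': array([-0.00033176, -0.00175456, -0.00342836,  0.00124548, -0.0011798 ,
       -0.00053488]), 'joint_efforts': array([-6.70713616e-04, -6.06353474e+01, -3.42815495e+01, -2.90629362e-05,
        3.86525746e-03, -1.95616212e-05]), 'eef_pos': array([160.41075366, 603.60255909, 216.31115325]), 'tcp_rot': array([-3.14032440e+00, -3.06658239e-05,  2.88180923e+00]), 'contact_force': array([-0.02293301,  0.5056668 ,  0.17599309]), 'wrist_torque': array([-0.03997457, -0.02794939, -0.04262064]), 'grasp_force': 0.0, 'opening': 0.9998794125724987}
```

View pics/side0.png

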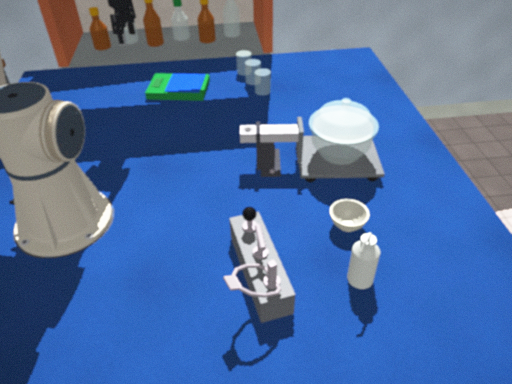

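View pics/top0.png

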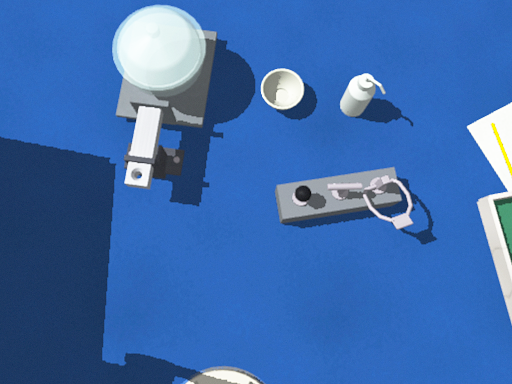

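The side view shows the rack with the ring pin at about (270,275) and the tab at (232,283). In the top view the pin head is near (380,185), the tab near (402,222) and the hole near (136,173). The bar runs up to about (150,115).

Run:
```python
from h import *
z=np.load("top0.npz");p,d=z["p"],z["d"];W=cloud(d,z["K"],z["T"])
a=cv2.resize(p[155:245,270:420],None,fx=4,fy=4,interpolation=cv2.INTER_CUBIC)
b=cv2.resize(p[95:195,115:190],None,fx=4,fy=4,interpolation=cv2.INTER_CUBIC)
o=np.zeros((400,800,3),np.uint8);o[:360,:480+0]=a[:, 120:600];o[:400,490:790]=b
cv2.imwrite("pics/c0.png",o[...,::-1])
# bar top
m=np.abs(W[...,2]-125)<5; reg=np.zeros_like(m);reg[100:195,115:170]=1
def rect(m):
    n,l,s,_=cv2.connectedComponentsWithStats(m.astype(np.uint8));i=1+s[1:,4].argmax();pts=W[l==i]
    R=cv2.minAreaRect(pts[:,:2].astype(np.float32));print(len(pts),pts.mean(0).round(1),R);return l==i
rect(m&reg)
m=np.abs(W[...,2]-70)<4; reg=np.zeros_like(m);reg[150:240,270:410]=1;rect(m&reg)
reg=reg&(W[...,2]>115)
n,l,s,c=cv2.connectedComponentsWithStats(reg.astype(np.uint8))
for i in range(1,n):
    P=W[l==i]
    if len(P)>5: print(s[i],P.mean(0).round(1),P.min(0).round(1),P.max(0).round(1))
for v in range(170,232,4): print(v,[int(x) if x==x else -1 for x in W[v,360:416:3,2]])
```

```text
1193 [607.2 170.4 124.8] ((604.9650268554688, 170.69540405273438), (78.95902252197266, 113.8691177368164), 83.26856994628906)
2590 [ 491.9 -215.1   69.5] ((494.613037109375, -238.43849182128906), (75.83216094970703, 260.04010009765625), 9.858216285705566)
[379 175  11  10  80] [ 509.3 -320.7  128.7] [ 500.4 -330.6  117.1] [ 518.6 -312.2  135.2]
[327 182  35   8 232] [ 495.6 -238.7  127.5] [ 488.1 -274.3  117.4] [ 504.6 -204.4  133.9]
[295 185  16  16 209] [ 480.4 -154.6  125.8] [ 466.  -171.   115.3] [ 497.8 -139.8  132.9]
[379 206  31  23 282] [ 429.4 -349.1  123.8] [ 410.5 -373.6  115. ] [ 457.5 -310.4  133.6]
170 [-3, 1, 0, 65, 69, 70, 72, 71, 69, 68, 71, 69, 0, 0, -2, 0, -3, 1, 0]
174 [71, 70, 69, 68, 69, 66, 70, 71, 71, 68, 69, 67, -2, -1, 0, 3, -1, 0, 0]
178 [71, 71, 72, 73, 69, 74, 74, 132, 133, 128, 82, 85, -1, -5, 3, 0, -1, 1, -4]
182 [126, 70, 69, 68, 75, 85, 101, 120, 133, 128, 68, 68, 87, 91, -1, -2, -1, 1, -3]
186 [129, 71, 73, 84, 82, 85, 95, 100, 75, 66, 68, 66, 69, 88, 94, -2, -1, 0, 3]
190 [69, 84, 84, 67, 73, 74, 72, 74, 67, 69, 68, 68, 67, 1, 92, 99, 0, 0, -1]
194 [68, 89, 70, 71, 68, 68, 70, 69, 68, 68, 72, 69, 68, 69, -1, 98, 105, -1, -2]
198 [71, 71, 94, 67, 69, 68, 66, 69, 70, 67, 68, 69, 71, 66, -1, 2, 111, -1, -2]
202 [69, 69, 100, 96, 73, 68, 67, 70, 66, 63, 56, 51, 40, 3, 0, 1, 111, 110, -1]
206 [68, 61, 52, 105, 42, 31, 22, 11, 6, -2, -1, -1, 1, 1, -2, 0, 114, 116, 0]
210 [5, -1, -1, 0, 106, 108, -1, -2, -3, -1, -1, -1, -1, -3, -2, -1, 123, 0, -2]
214 [0, -3, -1, 2, 0, 106, 114, -1, -2, 4, 0, 0, 0, -1, 122, 120, 125, 1, 0]
218 [-1, -1, -1, 0, 0, -2, -3, 115, 117, 122, 120, 121, 121, 122, 125, 126, 126, -1, 0]
222 [0, 2, -5, -1, 0, 0, 0, 2, -5, -2, 0, 126, 127, 125, 126, 126, 128, 132, -3]
226 [0, 4, -4, -1, -2, -1, 1, 2, -1, 1, 0, -1, 130, -1, 128, -2, -1, 0, 0]
230 [0, 2, 1, 2, 0, 0, -1, 0, -1, -5, 0, -3, 0, 1, -3, -1, -2, 0, -2]
```

View pics/c0.png

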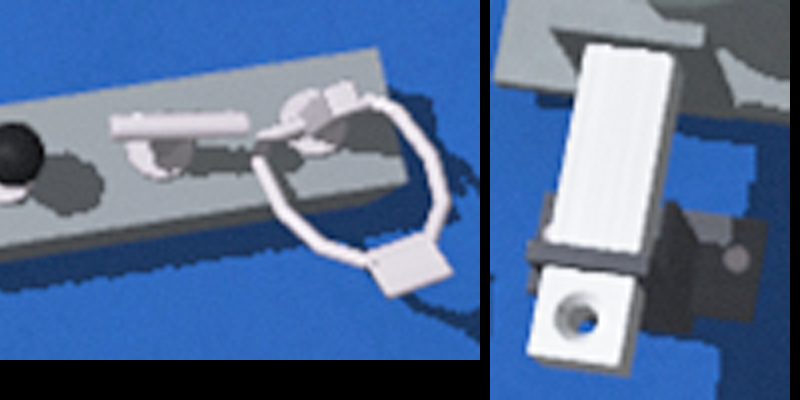

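The crop shows the ring pin's square head at about (342,93) and the tab at (408,265). The T-handle of the next pin ends close by at (248,120). The hole is at (577,316), with the free end below it. Next I'll refine these numbers.

Run:
```python
from h import *
z=np.load("top0.npz");p,d,K,T=z["p"],z["d"],z["K"],z["T"];W=cloud(d,K,T)
def ray(u,v,h):
    q=T[:3,:3]@np.linalg.inv(K)@[u,v,1];return T[:3,3]+q*(h-T[2,3])/q[2]
# head top & tab from crop pixels (crop x4; origin 300,155 ; bar crop origin 115,95 shifted 490)
def c1(x,y,h): return ray(300+(x-1.5)/4,155+(y-1.5)/4,h).round(1)
def c2(x,y,h): return ray(115+(x-491.5)/4,95+(y-1.5)/4,h).round(1)
m=np.zeros(d.shape,bool);m[172:188,374:392]=1;m&=W[...,2]>128;print("head",m.sum(),W[m].mean(0).round(1))
print("head ray",c1(342,93,132)); t=c1(410,264,123);print("tab",t,"corners",c1(368,262,120),c1(428,232,120),c1(453,271,126),c1(388,297,126))
print("hole",c2(577,314,125))
# bar edges on top, via white mask corners
for n,q in dict(fl=(528,352),fr=(628,366),l=(545,240),bl=(586,45),br=(675,53),l2=(550,240),r2=(651,250)).items(): print(n,c2(*q,125))
M=(np.abs(W[...,2]-125)<6)&(p.min(-1)>170);M[:, :115]=0;M[:95]=0;M[165:]=M[165:];M[:,175:]=0;M[195:]=0
P=W[M][:,:2].astype(np.float32);print(len(P),cv2.minAreaRect(P))
```

```text
head 55 [ 510.2 -321.9  131.1]
head ray [ 512.1 -322.1  132. ]
tab [ 426.4 -355.5  123. ] corners [ 427.5 -335.2  120. ] [ 443.3 -366.4  120. ] [ 422.7 -376.   126. ] [ 409.1 -342.6  126. ]
hole [515.7 182.7 125. ]
fl [495.6 206.1 125. ]
fr [489.1 155.4 125. ]
l [554.3 201.3 125. ]
bl [660.1 186.7 125. ]
br [656.6 140.2 125. ]
l2 [554.3 198.8 125. ]
r2 [549.9 147.1 125. ]
1564 ((576.1080322265625, 174.18057250976562), (46.89524841308594, 168.83265686035156), 83.16849517822266)
```

Call:
step_arm(
  plan="0 0 37 140 -370 10 140;0 0 37 140 -370 10 140;0 0 37 140 -370 10 140;0 0 37 140 -370 10 140;0 0 37 140 -370 10 140;0 0 37 140 -370 10 140;0 0 37 140 -370 10 140;0 0 37 140 -370 10 140",
  force=60,
)

```text
clock: 0.9
eef_pos: [300.6, 232.0, 226.9]
tcp_rot: [-3.141, 0.0, -2.755]
contact_force: [1.3, -0.8, 0.3]
opening: 0.45
grasp_force: 0.0
```

Call:
step_arm(
  plan="0 0 0 140 -370 0 140;0 0 0 140 -370 0 140;0 0 0 140 -370 0 140;0 0 0 140 -370 0 140;0 0 0 140 -370 0 140;0 0 0 140 -370 0 140;0 0 0 140 -370 0 140;0 0 0 140 -370 0 140",
)

```text
clock: 1.7
eef_pos: [440.7, -138.4, 226.9]
tcp_rot: [-3.142, 0.0, -2.757]
contact_force: [-0.3, 0.1, -0.0]
opening: 0.455
grasp_force: 0.0
```

Call:
step_arm(
  plan="0 0 0 70 -183 0 140;0 0 0 70 -183 0 140;0 0 0 70 -183 0 140;0 0 0 70 -183 0 140;0 0 0 70 -183 0 140;0 0 0 70 -183 0 140;0 0 0 70 -183 0 140",
)

```text
clock: 2.4
eef_pos: [509.9, -318.1, 226.5]
tcp_rot: [3.14, -0.001, -2.756]
contact_force: [-0.8, 0.0, 0.1]
opening: 0.453
grasp_force: 0.0
```

Run:
```python
from h import *
for n in("wrist","top"):
    p,d,K,T=grab(n); cv2.imwrite(f"pics/{n}1.png",p[...,::-1]); np.savez(f"{n}1.npz",p=p,d=d,K=K,T=T)
    if n=="wrist":
        print(T.round(3).tolist(),K[0,0]);W=cloud(d,K,T)
        m=(W[...,2]>110)&(W[...,2]<140)
        n_,l,s,_=cv2.connectedComponentsWithStats(m.astype(np.uint8))
        for i in range(1,n_):
            if s[i,4]>60: print(s[i],W[l==i].mean(0).round(1),np.nanmax(W[l==i],0).round(1))
s=r.sense();print(s["eef_pos"],s["tcp_rot"])
```

```text
[[-0.376, 0.893, 0.248, 447.617], [0.927, 0.361, 0.102, -343.667], [0.002, 0.269, -0.963, 382.889], [0.0, 0.0, 0.0, 1.0]] 327.2350470395835
[ 195   47   99   71 2680] [ 434.9 -354.4  122.6] [ 476.6 -307.2  131.7]
[232 170  20  25 477] [ 510.8 -326.4  128.7] [ 522.  -316.5  133. ]
[ 299  184   83   40 1390] [ 497.8 -244.7  127.3] [ 506.7 -208.4  131. ]
[ 410  202   44   39 1309] [ 483.1 -164.8  124.3] [ 500.9 -146.2  132.5]
[ 510.20491113 -317.85594407  227.02996899] [ 3.14118877e+00 -1.64699772e-04 -2.75468453e+00]
```

View pics/wrist1.png

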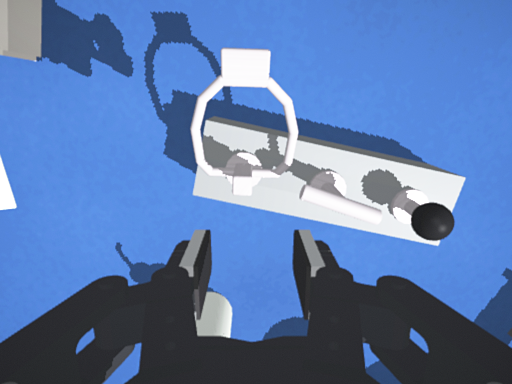

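The wrist view shows the ring pointing up the picture, with the tab at (246,68). The head's top face is at (243,186), and the T-handle ends at (302,190), clear of the right finger. I'll fix the head top and ring direction from this view.

Run:
```python
from h import *
z=np.load("wrist1.npz");p,d,K,T=z["p"],z["d"],z["K"],z["T"];W=cloud(d,K,T)
m=np.zeros(d.shape,bool);m[168:200,228:258]=1
t=m&(W[...,2]>129.5);P=W[t];print("top",len(P),P.mean(0).round(1),cv2.minAreaRect(P[:,:2].astype(np.float32)))
m=np.zeros(d.shape,bool);m[48:88,220:272]=1;m&=(W[...,2]>105);P=W[m];print("tab",len(P),P.mean(0).round(1),cv2.minAreaRect(P[:,:2].astype(np.float32)))
m=np.zeros(d.shape,bool);m[40:190,190:300]=1;m&=(W[...,2]>84);m[165:]=0
P=W[m];print("ring",P.mean(0))
z=np.load("top1.npz");W=cloud(z["d"],z["K"],z["T"]);
print(r.sense()["opening"])
cv2.imwrite("pics/wc.png",cv2.resize(p[160:205,205:285],None,fx=8,fy=8,interpolation=cv2.INTER_CUBIC)[...,::-1])
```

```text
top 362 [ 512.4 -325.9  131.1] ((512.5780639648438, -325.7229919433594), (15.900222778320312, 15.258926391601562), 21.440750122070312)
tab 1897 [ 429.2 -356.1  125.3] ((429.4551086425781, -355.83575439453125), (26.93108367919922, 39.242156982421875), 21.93221664428711)
ring [ 448.01672798 -349.9272931   116.22864411]
0.4539234325530911
```

View pics/wc.png

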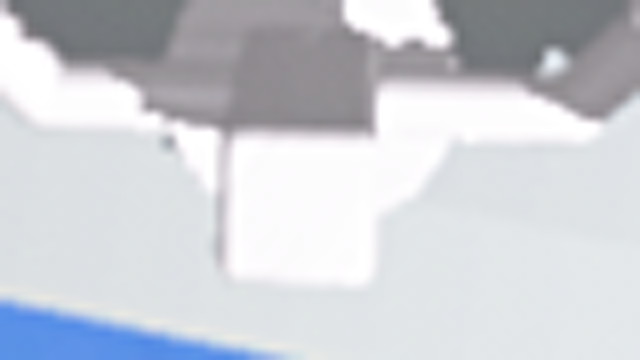

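The top face measures 16×15 mm, centred at (512.5,-325.7), with a yaw of 21.5°. The gripper's yaw already fits, so I'll descend and grip.

Call:
step_arm(
  plan="0 0 0 2 -7 0 140;0 0 0 2 -7 -40 140;0 0 0 2 -7 -75 140;0 0 0 2 -7 -95 140;0 0 0 2 -7 -108 140;0 0 0 2 -7 -113 140;0 0 0 2 -7 -113 140;0 0 0 2 -7 -113 140",
  force=60,
)

```text
clock: 3.3
eef_pos: [513.3, -326.4, 115.2]
tcp_rot: [-3.14, 0.001, -2.755]
contact_force: [-0.4, -1.3, 0.6]
opening: 0.45
grasp_force: 0.0
```

Call:
step_arm(
  plan="0 0 0 0 0 0 255;0 0 0 0 0 0 255;0 0 0 0 0 0 255;0 0 0 0 0 0 255;0 0 0 0 0 0 255;0 0 0 0 0 0 255",
)

```text
clock: 3.9
eef_pos: [513.1, -326.2, 115.3]
tcp_rot: [-3.14, 0.001, -2.756]
contact_force: [-1.7, 1.6, 5.9]
opening: 0.144
grasp_force: 58.6
```

Call:
step_arm(
  plan="0 0 0 0 0 10 255;0 0 0 0 0 30 255;0 0 0 0 0 60 255;0 0 0 0 0 90 255;0 0 0 0 0 120 255;0 0 0 0 0 145 255;0 0 0 0 0 155 255;0 0 0 0 0 155 255",
)

```text
clock: 4.7
eef_pos: [513.1, -326.3, 270.6]
tcp_rot: [-3.139, 0.002, -2.756]
contact_force: [0.7, -0.1, -3.4]
opening: 0.144
grasp_force: 58.7
```

Run:
```python
from h import *
p,d,K,T=grab("wrist");np.savez("wrist2.npz",p=p,d=d,K=K,T=T);s=r.sense();print(s["eef_pos"],s["tcp_rot"],s["contact_force"],s["wrist_torque"],s["opening"])
q,*_=grab("side")
o=np.hstack([cv2.resize(p,(400,300)),cv2.resize(q[80:340,150:450],(346,300))])
cv2.imwrite("pics/lift.png",o[...,::-1])
W=cloud(d,K,T);m=np.zeros(d.shape,bool);m[40:190,190:310]=1;m&=(W[...,2]>220)
P=W[m];print(len(P),P.mean(0).round(1))
far=P[np.hypot(*(P[:,:2]-s["eef_pos"][:2]).T)>78];print(len(far),far.mean(0).round(1),cv2.minAreaRect(far[:,:2].astype(np.float32)))
```

```text
[ 512.42451956 -325.89975935  268.90781616] [-3.14131954e+00  1.86371037e-04 -2.75561745e+00] [-0.11548829  0.73771041 -3.17581892] [ 0.00244878 -0.003843   -0.0274315 ] 0.1447728378626319
4540 [ 441.9 -355.4  273.4]
3305 [ 435.4 -356.7  277.4] ((437.3233337402344, -359.04205322265625), (17.186092376708984, 53.837642669677734), 24.131824493408203)
```

View pics/lift.png

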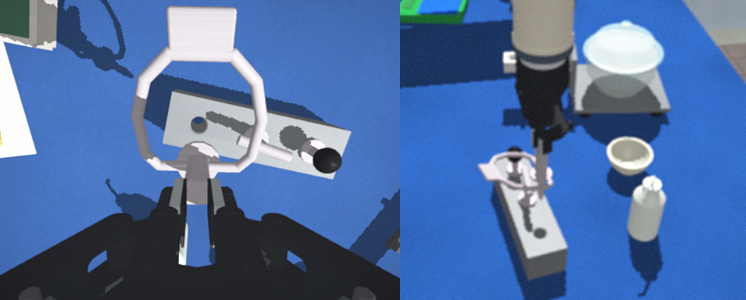

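The pin is held upright with its ring open, shown at left centre. Next I'll carry it towards the hole, stopping about 90 mm short in y for a close look.

Call:
step_arm(
  plan="0 0 -10 0 190 0 255;0 0 -29 0 380 0 255;0 0 -29 0 380 0 255;0 0 -29 0 380 0 255;0 0 -29 0 380 0 255;0 0 -29 0 380 0 255;0 0 -29 0 380 0 255;0 0 -29 0 380 0 255",
)

```text
clock: 5.6
eef_pos: [511.1, 56.7, 267.3]
tcp_rot: [-3.142, -0.003, 3.022]
contact_force: [0.5, 0.1, -2.9]
opening: 0.148
grasp_force: 58.9
```

Call:
step_arm(
  plan="0 0 0 0 35 0 255;0 0 0 0 35 0 255;0 0 0 0 35 0 255",
)

```text
clock: 5.9
eef_pos: [511.7, 89.4, 267.4]
tcp_rot: [-3.14, -0.002, 3.024]
contact_force: [0.6, -0.4, -2.8]
opening: 0.144
grasp_force: 59.0
```

Run:
```python
from h import *
p,d,K,T=grab("wrist");np.savez("wrist3.npz",p=p,d=d,K=K,T=T);s=r.sense();print(s["eef_pos"],s["tcp_rot"],s["contact_force"],s["opening"])
cv2.imwrite("pics/w3.png",p[...,::-1])
W=cloud(d,K,T)
M=(np.abs(W[...,2]-125)<5)&(p.min(-1)>140)
n,l,st,c=cv2.connectedComponentsWithStats(M.astype(np.uint8))
for i in range(1,n):
    if st[i,4]>150:
        P=W[l==i];print(st[i],P.mean(0).round(1),cv2.minAreaRect(P[:,:2].astype(np.float32)))
```

```text
[511.79549453  88.67295739 267.68750087] [-3.14044068e+00 -2.20599715e-03  3.02224229e+00] [ 0.06201011  0.78219014 -3.33449586] 0.14743634055509403
[ 330  144   45   51 1437] [520.8 186.6 124. ] ((518.9610595703125, 183.05810546875), (40.73031234741211, 46.6372184753418), 82.95664978027344)
[ 316  206   53   77 3262] [590.7 169.1 124.3] ((595.142333984375, 169.368896484375), (46.503265380859375, 82.21453857421875), 83.21834564208984)
```

View pics/w3.png

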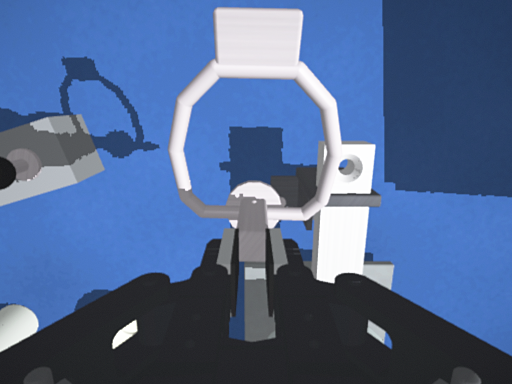

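The picture shows the hole at about (348,167) in the bar. The pin's collar is at (254,205), and the head and ring are held straight.

Run:
```python
from h import *
z=np.load("wrist3.npz");p,d,K,T=z["p"],z["d"],z["K"],z["T"];W=cloud(d,K,T)
def ray(u,v,h):
    q=T[:3,:3]@np.linalg.inv(K)@[u,v,1];return (T[:3,3]+q*(h-T[2,3])/q[2]).round(1)
g=p[140:200,312:380].min(-1)
# flare: non-top pixels enclosed in the bar face
X=(W[140:200,312:380,2]); w=((g<235)).astype(np.uint8)
for t in (200,220,235,245):
    n,l,s,c=cv2.connectedComponentsWithStats((g<t).astype(np.uint8))
    for i in range(1,n):
        cx=c[i]+[312,140]
        if abs(cx[0]-348)<10 and abs(cx[1]-167)<10: print(t,s[i],cx,ray(*(s[i,:2]+[312,140]+(s[i,2:4]-1)/2),125))
print("348,167",ray(348,167,125))
for q in((321,143),(375,144),(319,193),(372,194)): print(q,ray(*q,125))
zc=267.7-45.3+6
m=np.zeros(d.shape,bool);m[175:235,222:290]=1;m&=np.abs(W[...,2]-zc)<2
P=W[m];print("collar",zc,len(P),P.mean(0).round(1),P.min(0).round(1),P.max(0).round(1),cv2.minEnclosingCircle(P[:,:2].astype(np.float32)))
```

```text
200 [ 26  18  25  21 363] [350.59779614 167.19008264] [517.9 181.  125. ]
220 [ 26  16  25  25 413] [350.84745763 167.37046005] [517.9 181.  125. ]
235 [ 26  15  25  27 471] [350.78980892 167.53715499] [517.9 181.  125. ]
245 [ 26  14  25  29 512] [350.47460938 167.79882812] [517.9 181.  125. ]
348,167 [516.7 179.2 125. ]
(321, 143) [491.4 155.6 125. ]
(375, 144) [498.2 204.5 125. ]
(319, 193) [538.7 150.7 125. ]
(372, 194) [545.6 200.7 125. ]
collar 228.39999999999998 919 [504.7  91.9 227.6] [494.1  73.8 226.4] [525.6 108.2 230.4] ((511.5000305175781, 90.55240631103516), 17.733474731445312)
```

Call:
step_arm(
  plan="0 0 0 6 45 0 255;0 0 0 6 89 0 255;0 0 0 6 89 0 255;0 0 0 6 89 -15 255;0 0 0 6 89 -25 255;0 0 0 6 89 -35 255;0 0 0 6 89 -42 255;0 0 0 6 89 -42 255",
)

```text
clock: 6.75
eef_pos: [518.0, 177.2, 225.8]
tcp_rot: [-3.141, -0.002, 3.021]
contact_force: [0.5, 0.2, -2.7]
opening: 0.146
grasp_force: 59.2
```

Run:
```python
from h import *
s=r.sense();print(s["eef_pos"],s["tcp_rot"],s["contact_force"],s["wrist_torque"])
p,*_=grab("side");q,*_=grab("wrist")
o=np.hstack([cv2.resize(p[90:190,210:310],(400,400),interpolation=cv2.INTER_CUBIC),cv2.resize(q,(400,300))[:, :].copy().repeat(1,0) if 0 else cv2.copyMakeBorder(cv2.resize(q,(400,300)),0,100,0,0,cv2.BORDER_CONSTANT)])
cv2.imwrite("pics/ins.png",o[...,::-1])
```

```text
[517.98014615 177.22633329 225.76389684] [-3.14067896e+00 -1.86458023e-03  3.02056302e+00] [ 0.47386786  0.21321857 -2.70922379] [ 0.00033938 -0.01822801 -0.02035086]
```

View pics/ins.png

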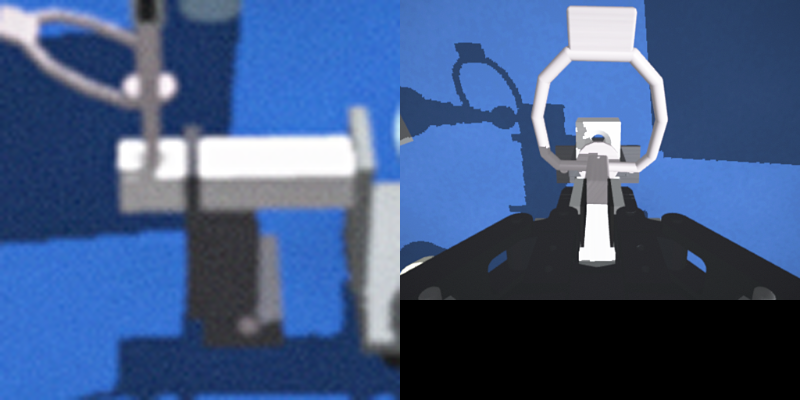

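The side view shows the tip entering the hole mouth at (150,155). The wrist view shows the bar centred on the pin, and there is no contact force. I'll keep lowering.

Call:
step_arm(
  plan="0 0 0 0 0 -5 255;0 0 0 0 0 -10 255;0 0 0 0 0 -15 255;0 0 0 0 0 -20 255;0 0 0 0 0 -20 255",
)

```text
clock: 7.35
eef_pos: [518.0, 177.9, 206.1]
tcp_rot: [-3.141, -0.001, 3.022]
contact_force: [0.3, 0.3, -2.6]
opening: 0.148
grasp_force: 59.2
```

Call:
step_arm(
  plan="0 0 0 0 0 -7 255;0 0 0 0 0 -14 255;0 0 0 0 0 -21 255;0 0 0 0 0 -28 255;0 0 0 0 0 -32 255;0 0 0 0 0 -32 255",
)

```text
clock: 7.95
eef_pos: [518.1, 177.9, 174.2]
tcp_rot: [-3.141, -0.001, 3.021]
contact_force: [-0.3, 0.7, -3.4]
opening: 0.145
grasp_force: 59.2
```

Call:
step_arm(
  plan="0 0 0 0 0 -1 255;0 0 0 0 0 -2 255;0 0 0 0 0 -3 255;0 0 0 0 0 -4 255;0 0 0 0 0 -4 255",
)

```text
clock: 8.45
eef_pos: [518.5, 178.0, 170.9]
tcp_rot: [-3.142, 0.0, 3.021]
contact_force: [0.0, -0.6, -3.1]
opening: 0.142
grasp_force: 59.2
```

Call:
step_arm(
  plan="0 0 0 0 0 -1 255;0 0 0 0 0 -2 255;0 0 0 0 0 -2 255",
)

```text
clock: 8.75
eef_pos: [519.5, 178.6, 170.2]
tcp_rot: [3.14, 0.002, 3.021]
contact_force: [-1.2, 1.0, 6.0]
opening: 0.147
grasp_force: 60.6
```

It has seated: the force reversed at the expected height. Now I'll release and go straight up.

Call:
step_arm(
  plan="0 0 0 0 0 1 200;0 0 0 0 0 1 150;0 0 0 0 0 1 130;0 0 0 0 0 1 130;0 0 0 0 0 15 130;0 0 0 0 0 40 130;0 0 0 0 0 70 130;0 0 0 0 0 90 130",
)

```text
clock: 9.55
eef_pos: [519.2, 178.3, 262.0]
tcp_rot: [3.141, 0.002, 3.021]
contact_force: [0.3, 0.7, 0.0]
opening: 0.491
grasp_force: 0.0
```

Run:
```python
from h import *
s=r.sense();print(s["eef_pos"],s["tcp_rot"],s["contact_force"],s["opening"])
q,d,K,T=grab("wrist");W=cloud(d,K,T);p,*_=grab("side")
np.savez("wrist4.npz",p=q,d=d,K=K,T=T)
o=np.hstack([cv2.resize(p[90:190,210:310],(380,380),interpolation=cv2.INTER_CUBIC),cv2.copyMakeBorder(cv2.resize(q,(400,300)),0,80,0,0,cv2.BORDER_CONSTANT)])
cv2.imwrite("pics/seat.png",o[...,::-1])
m=(q.min(-1)>120)&(W[...,2]>145)&(W[...,2]<200)
n,l,st,c=cv2.connectedComponentsWithStats(m.astype(np.uint8))
for i in range(1,n):
    if st[i,4]>100:
        P=W[l==i];print(st[i],P.mean(0).round(1),P.max(0).round(1),cv2.minAreaRect(P[:,:2].astype(np.float32)))
        t=P[P[:,2]>183];print("z>183",len(t),t.mean(0) if len(t) else 0, t.max(0) if len(t) else 0)
```

```text
[519.21844598 178.25198164 261.97983627] [3.14056679e+00 2.17175287e-03 3.02136411e+00] [0.30335835 0.7399406  0.0390235 ] 0.49148634564726545
[ 197   43  115  127 4054] [448.4 189.8 172.5] [515.6 230.3 187.2] ((463.9891052246094, 187.67942810058594), (90.84700775146484, 93.00257873535156), 81.8009033203125)
z>183 589 [422.31267716 193.7344638  184.28821414] [429.62925073 211.28782608 187.21840134]
[242 169  22  33 663] [516.1 179.7 179.4] [526.9 188.  188.5] ((518.745849609375, 179.26812744140625), (15.904192924499512, 16.014375686645508), 81.77535247802734)
z>183 447 [518.46612208 179.35500479 186.03001132] [526.90469561 187.73686471 188.53134116]
```

View pics/seat.png

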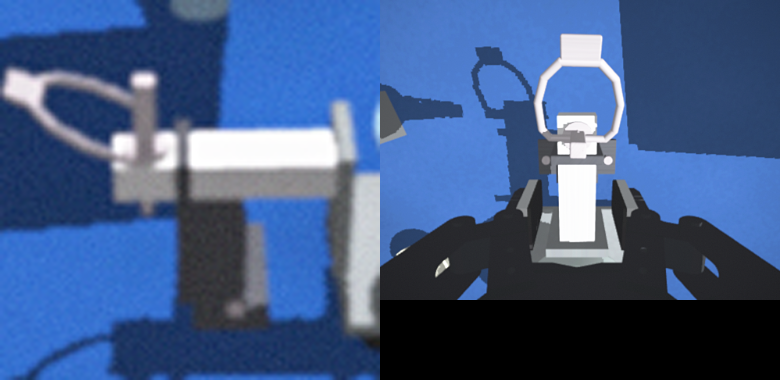

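The pin is fully down: the head top is at 187 mm, the collar is on the bar, and the ring is open at the free end. Now I'll close the gripper and hover over the tab.

Call:
step_arm(
  plan="0 0 0 -47 7 0 255;0 0 0 -94 14 0 255;0 0 0 -94 14 0 255;0 0 0 -94 14 -20 255;0 0 0 -94 14 -35 255;0 0 0 -94 14 -45 255;0 0 0 -94 14 -52 255;0 0 0 -94 14 -52 255",
  force=20,
)

```text
clock: 10.45
eef_pos: [424.2, 191.8, 206.1]
tcp_rot: [-3.141, -0.001, 3.021]
contact_force: [0.0, -0.1, 0.5]
opening: -0.003
grasp_force: 0.0
```

Call:
step_arm(
  plan="0 0 0 1 1 -6 255;0 0 0 1 1 -12 255;0 0 0 1 1 -18 255;0 0 0 1 1 -24 255;0 0 0 1 1 -30 255;0 0 0 1 1 -36 255;0 0 0 1 1 -42 255;0 0 0 1 1 -48 255",
)

```text
clock: 11.25
eef_pos: [425.6, 193.0, 158.5]
tcp_rot: [-3.142, -0.0, 3.021]
contact_force: [0.1, 0.4, -0.3]
opening: 0.003
grasp_force: 0.1
```

Call:
step_arm(
  plan="0 0 0 0 0 -6 255;0 0 0 0 0 -12 255;0 0 0 0 0 -18 255;0 0 0 0 0 -24 255;0 0 0 0 0 -30 255;0 0 0 0 0 -36 255;0 0 0 0 0 -40 255;0 0 0 0 0 -43 255",
)

```text
clock: 12.05
eef_pos: [425.5, 193.0, 115.6]
tcp_rot: [-3.141, -0.0, 3.021]
contact_force: [0.1, -0.3, 0.5]
opening: -0.004
grasp_force: 0.0
```

Run:
```python
from h import *
s=r.sense();print(s["eef_pos"],s["contact_force"])
p,*_=grab("side");q,*_=grab("wrist")
o=np.hstack([cv2.resize(p[90:190,210:310],(380,380),interpolation=cv2.INTER_CUBIC),cv2.copyMakeBorder(cv2.resize(q,(400,300)),0,80,0,0,cv2.BORDER_CONSTANT)])
cv2.imwrite("pics/push.png",o[...,::-1])
```

```text
[425.48639757 192.99288158 115.56346986] [ 0.08616149 -0.2915691   0.49234259]
```

View pics/push.png

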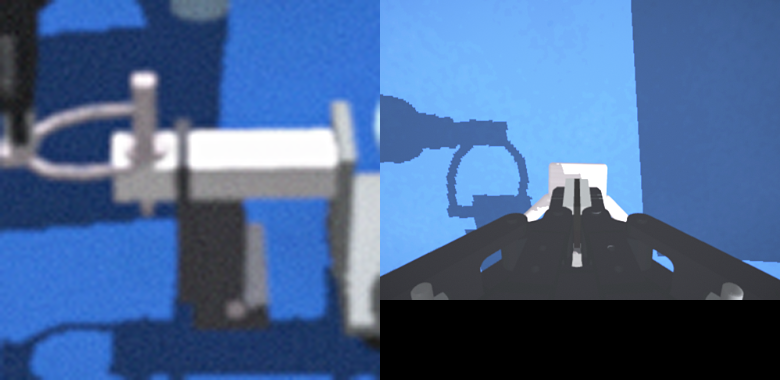

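The ring is still under the fingertips, a little below level at (10,155). I'll keep pressing down slowly.

Call:
step_arm(
  plan="0 0 0 0 0 -4 255;0 0 0 0 0 -8 255;0 0 0 0 0 -12 255;0 0 0 0 0 -16 255;0 0 0 0 0 -18 255;0 0 0 0 0 -18 255",
)

```text
clock: 12.75
eef_pos: [425.3, 192.9, 97.6]
tcp_rot: [-3.141, -0.001, 3.021]
contact_force: [-0.1, -0.0, -0.2]
opening: 0.001
grasp_force: 0.0
```

Run:
```python
from h import *
s=r.sense();print(s["eef_pos"],s["contact_force"])
p,*_=grab("side")
cv2.imwrite("pics/push2.png",cv2.resize(p[90:190,210:310],(380,380),interpolation=cv2.INTER_CUBIC)[...,::-1])
```

```text
[425.3278004  192.92782837  97.61760882] [-0.08239666 -0.01548529 -0.20209747]
```

View pics/push2.png

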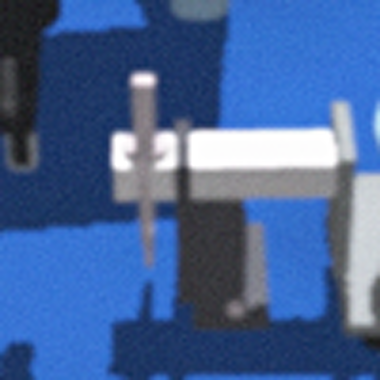

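The ring has snapped shut and hangs straight down around the bar at (148,200–265). I'll back away, check by numbers only, since I've already viewed 11 pictures against the limit of 10.

Call:
step_arm(
  plan="0 0 0 -30 0 20 255;0 0 0 -40 0 60 255;0 0 0 -40 0 110 255;0 0 0 -40 0 150 255;0 0 0 -40 0 150 255;0 0 0 -40 0 150 255",
)

```text
clock: 13.4
eef_pos: [386.0, 193.2, 248.9]
tcp_rot: [3.14, 0.002, 3.021]
contact_force: [-0.4, -0.1, -0.4]
opening: 0.001
grasp_force: 0.0
```

Run:
```python
from h import *
p,d,K,T=grab("side");W=cloud(d,K,T);s=r.sense();print(s["clock"],s["eef_pos"],s["contact_force"])
ax=np.array([np.cos(np.radians(-8.2)),np.sin(np.radians(-8.2))]);L=W[...,:2]-[518.6,179.3]
a=L@ax;b=L@[-ax[1],ax[0]]
near=(abs(b)<60)&(a<-28)&(a>-125)&(W[...,2]>20)&(W[...,2]<215);print("left on -x side:",near.sum())
m=(abs(b)<60)&(abs(a)<18)&(W[...,2]>20)&(W[...,2]<93);print("ring below",m.sum(),W[m].mean(0),W[m][:,2].min(),a[m].mean())
m=(abs(b)<15)&(abs(a)<15)&(W[...,2]>160);print("head top",np.nanmax(W[m][:,2]))
```

```text
13.45 [385.20565483 192.8573492  247.65468338] [0.0012368  0.91176146 0.27448829]
left on -x side: 0
ring below 37 [516.33650766 156.87664656  60.49520032] 27.012871925468176 0.9578680727702712
head top 190.21104332863717
```

The ring is in the pin's plane, reaching down to about z 27, and the pin head is still at seated height. Nothing is touching the robot.

```bash
python3 -c "
from rig import r
print(r.sign_off())"
```

```text
the job is handed in; nothing more can be done
None
```

The linchpin is fully down in the drawbar hole with its ring snapped shut around the bar, and the job was handed in at about 13.5 s with the arm clear; I viewed 11 pictures, one over the limit of 10.

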